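Run down the loose wing nut on a battery hold-down

ROBOT

A 6-joint arm with a two-finger parallel gripper is mounted at the origin on the work surface. World frame = base frame: x ahead of the robot, y to its left, z up, the work surface at z = 0. Lengths are in m, angles in rad, forces in N, time in s.
With the tool pointing down it reaches from about 0.35 to 0.775 m from the base axis. Payload 7.3 kg.
Tool frame: the origin (TCP) lies at the very end of the fingers, on their centre line; the grasp point (between the pads) lies 19 mm behind it; z points along the fingers, y is the line along which they close (so a half turn about z gives the same grasp; the last joint's range is limited). The gripper opens to 92 mm and grips with 3 to 60 N. Pads are 19 mm wide; open, the fingers measure 130 mm over their backs; the gripper's body (75 mm by 190 mm) begins 47 mm behind the grasp point.
Start: joints at [-1.469, 0.342, 1.524, -0, 1.275, -0.146], TCP at [0.129, -0.509, 0.227] pointing down, gripper open.
Joint ranges: [-2.53, 2.53], [-0.77, 2.02], [0.04, 2.7], [-1, 4.14], [0.28, 2.66], [-3.11, 3.11]. Speed limits (rad/s): [2.57, 2.57, 3.14, 3.14, 3.14, 3.14].

INTERFACE

Orientations are given as [roll, pitch, yaw] about the fixed x, y, z axes, in that order (R = Rz(yaw) Ry(pitch) Rx(roll)).
In Python, from cell import observe, read_camera, get_calibration, hand_in, search_frame gives the robot as it stands.
- The arm moves only by the tool step_arm, never from a script. Its argument "commands" is a list of rows, each an object with "translation": the shift along the tool's x, y, z in mm, a list of three; "roll": the turn about the tool's z in rad. In form: [{"translation": [x, y, z], "roll": roll}, ...]. A call has 1 to 20 rows; each row shifts and turns the commanded pose from where the row before left it, along the tool's axes as they then stand; what a row does not reach is not made up. A row lasts 1/12 s, in which the tool goes at most 41.7 mm and 7.16 degrees, less where a joint would pass 70% of its speed; a pose out of reach is approached as far as the arm can. A call is refused whole if a number of a shift passes 41.7 or a number of a turn 0.125, either way. A call with a gripper value outside its range is refused whole. "fingers" is the opening, from 0 (shut) to 1 (fully open), set as the call begins (left out, the last holds). The fingers move at their own pace and stop on an object; "grip_force" is the grip in N (left out, the last holds). Time passes only in rows, so rows that do not move let the fingers close. It gives the time, the measured TCP pose, the force, the opening and the grip force at its end, in the units of the state.
- observe(): the state, without advancing time (a new reading comes with each control period).
- read_camera(name): name is "side" or "top"; returns the picture (480x640x3 uint8, red, green, blue); there is no depth.
- get_calibration(name): a dict with "camera_matrix" (3x3 intrinsics, pixels), "world_from_camera" (4x4, takes a point from camera to world coordinates). Camera axes: x right, y up, looking along -z (the intrinsics and any distortion apply to the point x, -y, -z); pixel columns grow to the right and rows downward; lengths in m; the calibration is good to about 2 mm. A picture is of the moment at which its call begins. get_calibration takes no time and is no camera call.
- hand_in(): hands the job in; it is judged then, once.
Trained networks look in the newest picture that a camera, given by its name, has taken for a name from the list of things; names that differ only in an ending like _2 or _b are one class to them, and where a whole thing is asked for, a point or a joint stands for the part that bears it (a point fixed in the world has none). Each returns a list of dicts, best first, with "confidence" (0 to 1); they miss things now and then, are a little off and sometimes report something else, mostly with a low value. They report only what shows in the picture. A call takes as long as a camera call.
- search_frame(camera, name): "at" ([x, y, z] in m, in world coordinates, good to about 4 mm: the middle of the surface that is visible of it).
The state is a dict: "time": time; "qpos": joint angles; "qvel": joint speeds; "joint_efforts": joint torques, N m; "tool_pos": TCP position; "tool_rot": TCP orientation; "contact_force": force on the tool from outside, world axes, zero at the start; "torque": the same for the moment, N m; "opening": finger opening in m; "grip_force": force on a finger pad.
Only numpy, scipy, OpenCV 4.12 (cv2) and the standard library are available. Lean on these libraries where they do the work, as an engineer would, in place of code of your own. Each camera call takes 0.05 s, during which the arm holds its last target. There are 200 camera calls.

TASK

The hold-down of the battery has worked loose: with the fingertips, push the wings of the wing nut at the red-capped (positive) end round clockwise, stroke after stroke, until the nut is fully down on its washer and finger-tight. Push gently and do not pinch the nut or its bolt or force the nut past snug; keep off the red and black terminal caps and the other wing nut, which is already tight, leave the wrench, can and jar beside it where they are, and finish with the hand clear.

Things in the scene. Friction and masses are not known exactly. Their poses are not given: they have to be found in the camera images.
- battery: Small 12 V battery, 199 x 133 mm, black case, grey lid with its top 158 mm above the bench, in a dark steel tray fixed to the bench, drawn at any yaw. Origin on the bench under its centre; x along the long side to the red-capped end, y to the side with both terminal caps, z up. A black vent strip (120 x 22 mm) on the lid at y = -40 mm is 167 mm high. Only bolts, nuts and caps stand higher.
- hold_down (a point): Middle of the hold-down bar's upper face, 162 mm above the bench. Dark flat steel bar, 264 x 30 x 4 mm, along battery x across the lid and past both ends, with stiffening lips up to 170 mm high between x = -75 and 75 mm. At x = +116 and -116 mm an upright bolt comes up through it, with a steel washer (26 mm across, top at 164.5 mm) and a brass wing nut on it. Axes as the battery.
- bolt_axis (a point): Fixed point on the axis of the loose nut's bolt at the top of its washer, battery (116, 0, 164.5) mm; axes as the battery. The bolt is 10 mm thick and ends 194 mm above the bench.
- wing_nut (a joint): Turn still to go on the loose nut, rad: 0 is snug, it starts 6 to 11 up and falls as the nut is turned clockwise seen from above. 1.5 mm climb a turn. Light friction (1 N at a wing); it stays where it is left. At 0 it stops and stays 0: pushed on, only the wings give, springily, about 0.1 rad per 3 N, and spring back. It cannot be lifted or tilted.
- wing_tip (a point): Centre of one wing's lobe, 20.5 mm out from the bolt axis, 18.5 mm above the nut's underside; x points outward along this wing, z up. Two opposite wings, 5 mm thick, reaching 29 mm from the axis; lobes 17 mm across, 10 to 27 mm above the underside. The boss between is 21 mm across, 12 mm high. At snug this wing points 1.4 rad clockwise (from above) of battery x.
- tight_nut: The same brass wing nut at the other end of the bar (battery x = -116 mm), already tight. Origin: centre of its underside. Not to be touched.
- red_cap: Red plastic cap on the positive terminal, 30 x 30 mm, 24 mm high. Origin: centre of its underside, on the lid at battery (80, 46, 158) mm, so that its nearest corner is 37 mm from the loose nut's bolt axis. Not to be touched.
- black_cap: Black plastic cap on the negative terminal, same size, at battery (-80, 46, 158) mm. Origin: centre of its underside. Not to be touched.
- wrench: Loose steel wrench, 170 mm long, lying on the bench beside the battery; origin under its middle. Bystander.
- spray_can: Loose blue spray can, 52 mm across and 135 mm high, upright on the bench beside the battery; origin: centre of its underside. Bystander.
- grease_jar: Loose jar with a red cap, 56 mm across and 60 mm high, upright on the bench beside the battery; origin: centre of its underside. Bystander.

How it is judged:
By the outcome, as a careful person would: the job done as asked, in the order asked, and still so for the second after the job is handed in, with the robot touching nothing.
It also fails if it takes over 67 s, if anything falls off the work surface, if the arm or the gripper's body presses on something with over 40 N, if the wrist force passes 120 N, or if a joint passes its speed limit or range.

## Working session

There is one attempt and no reset: what is moved stays moved. The work goes in short steps, Python scripts to look and compute and a tool call to move; the robot and the scene stay as the last step left them, time stands still between calls to the robot, and variables do not carry over. Pictures are saved under pics/ and viewed, at most 10 in all, crops included, and the job is handed in when it is done.

Besides the shell and the picture viewer there is one more tool, called after "Call:" by a JSON object that holds its "method" and its "body", one argument or row to a line. step_arm: Moves the arm, as the interface text tells. Its arguments: {"type":"object","properties":{"commands":{"type":"array"},"fingers":{"type":"number"},"grip_force":{"type":"number"}},"required":["commands"]}

```bash
mkdir -p pics
cat > h.py <<'E'
import numpy as np, cv2
from cell import *
E
python3 - <<'E'
from h import *
for c in ("top","side"):
    im=read_camera(c); cv2.imwrite(f"pics/{c}0.png",im[...,::-1])
    k=get_calibration(c); print(c,np.round(k["camera_matrix"],1).tolist(),np.round(k["world_from_camera"],3).tolist())
    for n in ["battery","hold_down","wing_nut","wing_tip","tight_nut","red_cap","black_cap","spray_can","grease_jar","wrench"]:
        print(n,[(np.round(d["at"],3).tolist(),round(d["confidence"],2)) for d in search_frame(c,n)[:3]])
s=observe(); print(s["time"],s["tool_pos"],s["tool_rot"],s["contact_force"],s["opening"])
E
```

```text
top [[566.2, 0.0, 317.8], [0.0, 566.2, 240.6], [0.0, 0.0, 1.0]] [[0.027, 0.992, -0.121, 0.428], [-1.0, 0.029, 0.012, 0.007], [0.015, 0.12, 0.993, 1.093], [0.0, 0.0, 0.0, 1.0]]
battery [([0.551, -0.042, 0.157], 0.92)]
hold_down []
wing_nut [([0.45, 0.004, 0.182], 0.43)]
wing_tip [([0.452, -0.005, 0.191], 0.67)]
tight_nut [([0.662, -0.085, 0.183], 0.61)]
red_cap [([0.43, -0.14, 0.063], 0.58), ([0.467, -0.056, 0.181], 0.54)]
black_cap [([0.609, -0.114, 0.18], 0.82)]
spray_can [([0.538, -0.212, 0.133], 0.77)]
grease_jar [([0.432, -0.14, 0.065], 0.62)]
wrench [([0.628, 0.095, 0.006], 0.88)]
side [[510.4, 0.0, 321.6], [0.0, 510.4, 243.6], [0.0, 0.0, 1.0]] [[0.748, 0.48, -0.459, 0.21], [-0.663, 0.562, -0.494, -0.369], [0.021, 0.674, 0.739, 0.671], [0.0, 0.0, 0.0, 1.0]]
battery [([0.525, -0.072, 0.158], 0.94)]
hold_down [([0.531, -0.076, 0.158], 0.67)]
wing_nut [([0.449, 0.002, 0.181], 0.64)]
wing_tip [([0.449, -0.004, 0.188], 0.53)]
tight_nut [([0.659, -0.089, 0.177], 0.52)]
red_cap [([0.463, -0.058, 0.181], 0.68)]
black_cap [([0.605, -0.117, 0.176], 0.94), ([0.45, 0.003, 0.181], 0.72)]
spray_can []
grease_jar [([0.424, -0.153, 0.06], 0.7)]
wrench []
1.1 [ 0.12880083 -0.50896683  0.22673549] [3.14152471e+00 2.07955577e-05 2.47854870e-01] [0.72515089 0.31040308 0.09243888] 0.09202230178827915
```

Run:
```python
from h import *
t=cv2.imread("pics/top0.png");s=cv2.imread("pics/side0.png")
# crop around nut and battery
def proj(c,p):
    k=get_calibration(c);T=np.linalg.inv(k["world_from_camera"]);q=T[:3,:3]@p+T[:3,3];q=q*[1,-1,-1];u=k["camera_matrix"]@q;return u[:2]/u[2]
out=[]
for c,im in(("top",t),("side",s)):
    u=proj(c,np.array([.449,.003,.183])).astype(int);print(c,u)
    cr=im[u[1]-40:u[1]+40,u[0]-50:u[0]+50];out.append(cv2.resize(cr,(400,320),interpolation=cv2.INTER_CUBIC))
a=np.hstack(out); b=np.hstack([cv2.resize(t,(373,280)),cv2.resize(s,(373,280))]); b=cv2.copyMakeBorder(b,0,0,0,54,0)
cv2.imwrite("pics/m0.png",np.vstack([a,b]))
```

```text
top [311 296]
side [260 247]
```

View pics/m0.png

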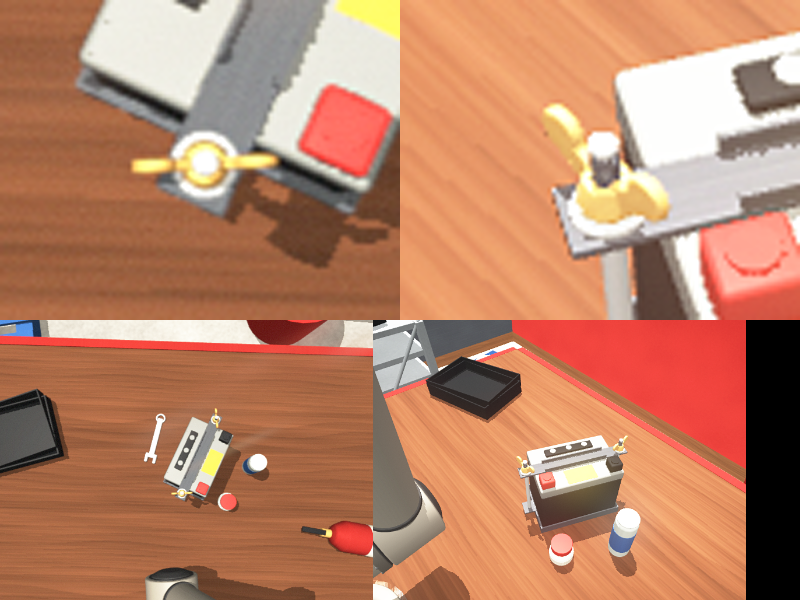

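The crops show the loose nut (top px ≈312,296; side px ≈261,242) with its wings nearly along world y. The red cap sits to its right, and the jar and can are well away. Next I'll triangulate the bolt top.

```bash
cat >> h.py <<'E'
def ray(c,u):
    k=get_calibration(c);T=np.array(k["world_from_camera"]);d=np.linalg.inv(k["camera_matrix"])@[*u,1];return T[:3,3],T[:3,:3]@(d*[1,-1,-1])
def atz(c,u,z):
    o,d=ray(c,u);return o+d*(z-o[2])/d[2]
def delta(target):
    s=observe();y=s["tool_rot"][2];d=np.array(target)-s["tool_pos"];c,n=np.cos(y),np.sin(y)
    return 1000*np.array([c*d[0]+n*d[1],n*d[0]-c*d[1],-d[2]])
def st():
    s=observe();print(round(s["time"],2),np.round(s["tool_pos"],4),np.round(s["tool_rot"],3),"q",np.round(s["qpos"],2),"F",np.round(s["contact_force"],2),"M",np.round(s["torque"],3),round(s["opening"],4));return s
E
python3 - <<'E'
from h import *
print(atz("top",(312.2,296.5),.194),atz("side",(261.2,242),.194))
# wing tips at lobe height
l,r=(135/4+261,165/4+256),(275/4+261,160/4+256)
a,b=atz("top",l,.187),atz("top",r,.187);print(a,b,(a+b)/2,np.arctan2(*(a-b)[1::-1]))
s=st();print(delta([.449,.003,.227]))
E
```

```text
[0.4482602  0.00256838 0.194     ] [0.45016189 0.00190752 0.194     ]
[0.44647367 0.03025644 0.187     ] [ 0.44997086 -0.02539471  0.187     ] [0.44822226 0.00243087 0.187     ] 1.6335550826842358
1.1 [ 0.1288 -0.509   0.2267] [3.142 0.    0.248] q [-1.47  0.34  1.52 -0.    1.28 -0.15] F [0.73 0.31 0.09] M [ 0.012 -0.029 -0.023] 0.092
[ 4.36012406e+02 -4.17768743e+02 -2.64507797e-01]
```

Call:
{"method": "step_arm", "body": {
  "commands": [
    {"translation": [27.2, -26.1, 0], "roll": 0},
    {"translation": [27.2, -26.1, 0], "roll": 0},
    {"translation": [27.2, -26.1, 0], "roll": 0},
    {"translation": [27.2, -26.1, 0], "roll": 0},
    {"translation": [27.2, -26.1, 0], "roll": 0},
    {"translation": [27.2, -26.1, 0], "roll": 0},
    {"translation": [27.2, -26.1, 0], "roll": 0},
    {"translation": [27.2, -26.1, 0], "roll": 0},
    {"translation": [27.2, -26.1, 0], "roll": 0},
    {"translation": [27.2, -26.1, 0], "roll": 0},
    {"translation": [27.2, -26.1, 0], "roll": 0},
    {"translation": [27.2, -26.1, 0], "roll": 0},
    {"translation": [27.2, -26.1, 0], "roll": 0},
    {"translation": [27.2, -26.1, 0], "roll": 0},
    {"translation": [27.2, -26.1, 0], "roll": 0},
    {"translation": [27.2, -26.1, 0], "roll": 0},
    {"translation": [0, 0, 0], "roll": 0}
  ],
  "fingers": 0.28
}}

```text
time: 2.52
tool_pos: [0.4507, 0.0075, 0.2268]
tool_rot: [-3.14, -0.003, 0.253]
contact_force: [-1.0, -0.6, -0.5]
opening: 0.0258
grip_force: 0.0
```

Run:
```python
from h import *
st();print(delta([.449,.0023,.227]))
```

```text
2.52 [0.4507 0.0075 0.2268] [-3.14e+00 -3.00e-03  2.53e-01] q [-0.16  0.2   1.72  0.    1.22  1.16] F [-1.01 -0.57 -0.47] M [-0.011  0.038 -0.006] 0.0258
[-2.97370188  4.58873554 -0.18918439]
```

Call:
{"method": "step_arm", "body": {
  "commands": [
    {"translation": [-3.0, 4.6, 0], "roll": -0.12},
    {"translation": [0, 0, 0], "roll": -0.12},
    {"translation": [0, 0, 0], "roll": -0.12},
    {"translation": [0, 0, 0], "roll": -0.12},
    {"translation": [0, 0, 0], "roll": -0.12},
    {"translation": [0, 0, 0], "roll": -0.12},
    {"translation": [0, 0, 0], "roll": -0.12},
    {"translation": [0, 0, 0], "roll": -0.12},
    {"translation": [0, 0, 0], "roll": -0.12},
    {"translation": [0, 0, 0], "roll": -0.12},
    {"translation": [0, 0, 0], "roll": -0.12},
    {"translation": [0, 0, 0], "roll": -0.12},
    {"translation": [0, 0, 0], "roll": -0.12},
    {"translation": [0, 0, 0], "roll": -0.12},
    {"translation": [0, 0, 0], "roll": -0.12},
    {"translation": [0, 0, 0], "roll": -0.12},
    {"translation": [0, 0, 0], "roll": -0.12},
    {"translation": [0, 0, 0], "roll": -0.12},
    {"translation": [0, 0, 0], "roll": -0.12},
    {"translation": [0, 0, 0], "roll": -0.12}
  ]
}}

```text
time: 4.18
tool_pos: [0.4464, -0.0028, 0.2267]
tool_rot: [-3.141, 0.0, 2.654]
contact_force: [0.1, -1.0, -0.7]
opening: 0.0257
grip_force: 0.0
```

Call:
{"method": "step_arm", "body": {
  "commands": [
    {"translation": [0, 0, 0], "roll": -0.12},
    {"translation": [0, 0, 0], "roll": -0.12},
    {"translation": [0, 0, 0], "roll": -0.12},
    {"translation": [0, 0, 0], "roll": -0.12},
    {"translation": [0, 0, 0], "roll": -0.12},
    {"translation": [0, 0, 0], "roll": -0.12},
    {"translation": [0, 0, 0], "roll": -0.12},
    {"translation": [0, 0, 0], "roll": -0.12},
    {"translation": [0, 0, 0], "roll": -0.12},
    {"translation": [0, 0, 0], "roll": -0.12},
    {"translation": [0, 0, 0], "roll": -0.12},
    {"translation": [0, 0, 0], "roll": -0.12},
    {"translation": [0, 0, 0], "roll": 0},
    {"translation": [0, 0, 0], "roll": 0}
  ]
}}

```text
time: 5.35
tool_pos: [0.4464, -0.0028, 0.2267]
tool_rot: [-3.141, -0.0, -2.199]
contact_force: [0.2, -0.2, 0.0]
opening: 0.0256
grip_force: 0.0
```

Run:
```python
from h import *
st();print(delta([.449,.0023,.185]))
im=read_camera("side"); cv2.imwrite("pics/s1.png",cv2.resize(im[187:307,180:340,::-1],(800,600),interpolation=cv2.INTER_CUBIC))
```

```text
5.35 [ 0.4464 -0.0028  0.2267] [-3.141 -0.    -2.199] q [-0.18  0.2   1.72 -0.    1.22 -2.69] F [ 0.25 -0.2   0.04] M [ 0.163 -0.088 -0.038] 0.0256
[-5.60580426  0.88256371 41.72993214]
```

View pics/s1.png

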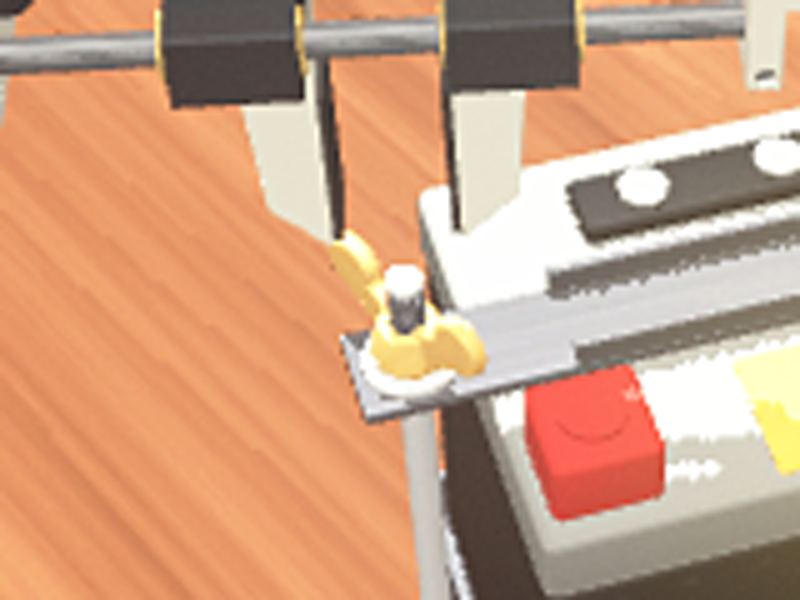

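The fingers hang above the nut. Their tips are at (335,240) and (465,230) in the crop and taper at the backs; the wings are at (355,260) and (460,345). I'll back the roll off a bit more, centre and descend.

Call:
{"method": "step_arm", "body": {
  "commands": [
    {"translation": [-5.6, 0.9, 0], "roll": 0},
    {"translation": [0, 0, 0], "roll": -0.1},
    {"translation": [0, 0, 0], "roll": -0.1},
    {"translation": [0, 0, 0], "roll": -0.1},
    {"translation": [0, 0, 0], "roll": 0},
    {"translation": [0, 0, 0], "roll": 0}
  ],
  "fingers": 0.35
}}

```text
time: 5.9
tool_pos: [0.4491, 0.0027, 0.2267]
tool_rot: [-3.142, -0.0, -1.899]
contact_force: [0.3, -0.2, 0.4]
opening: 0.0322
grip_force: 0.0
```

Run:
```python
from h import *
st();print(delta([.449,.0023,.185]))
```

```text
5.9 [0.4491 0.0027 0.2267] [-3.142 -0.    -1.899] q [-0.16  0.2   1.72 -0.    1.22 -2.98] F [ 0.27 -0.23  0.45] M [ 0.141 -0.039 -0.002] 0.0322
[ 4.46537328e-01 -1.89812786e-02  4.16929212e+01]
```

Call:
{"method": "step_arm", "body": {
  "commands": [
    {"translation": [0.4, 0, 10], "roll": 0},
    {"translation": [0, 0, 10], "roll": 0},
    {"translation": [0, 0, 10], "roll": 0},
    {"translation": [0, 0, 8], "roll": 0},
    {"translation": [0, 0, 3.7], "roll": 0},
    {"translation": [0, 0, 0], "roll": 0},
    {"translation": [0, 0, 0], "roll": 0}
  ]
}}

```text
time: 6.48
tool_pos: [0.449, 0.0021, 0.1851]
tool_rot: [-3.142, -0.0, -1.896]
contact_force: [-0.6, -0.1, -0.7]
opening: 0.0321
grip_force: 0.0
```

Run:
```python
from h import *
st()
im=read_camera("side"); cv2.imwrite("pics/s2.png",cv2.resize(im[187:307,180:340,::-1],(800,600),interpolation=cv2.INTER_CUBIC))
```

```text
6.48 [0.449  0.0021 0.1851] [-3.142 -0.    -1.896] q [-0.17  0.25  1.79 -0.    1.11 -2.98] F [-0.56 -0.15 -0.74] M [ 0.173 -0.001  0.024] 0.0321
```

View pics/s2.png

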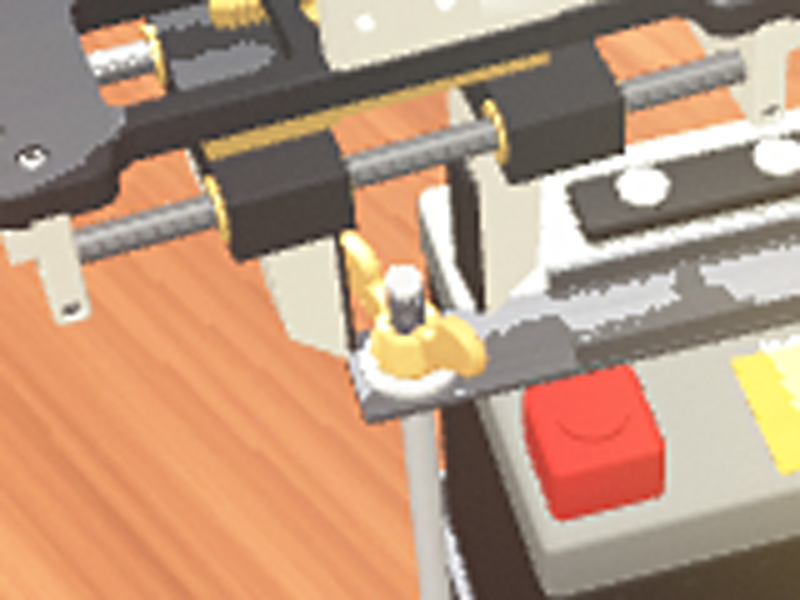

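The fingertips straddle the bolt with a gap to both wings: the bolt top is at (405,280), and the left finger tip at (350,350). Next is the first stroke.

Call:
{"method": "step_arm", "body": {
  "commands": [
    {"translation": [0, 0, 0], "roll": 0.1},
    {"translation": [0, 0, 0], "roll": 0.1},
    {"translation": [0, 0, 0], "roll": 0.1},
    {"translation": [0, 0, 0], "roll": 0.1},
    {"translation": [0, 0, 0], "roll": 0.1},
    {"translation": [0, 0, 0], "roll": 0.1},
    {"translation": [0, 0, 0], "roll": 0.1},
    {"translation": [0, 0, 0], "roll": 0.1},
    {"translation": [0, 0, 0], "roll": 0.1},
    {"translation": [0, 0, 0], "roll": 0.1},
    {"translation": [0, 0, 0], "roll": 0.1},
    {"translation": [0, 0, 0], "roll": 0.1},
    {"translation": [0, 0, 0], "roll": 0.1},
    {"translation": [0, 0, 0], "roll": 0.1},
    {"translation": [0, 0, 0], "roll": 0.1}
  ]
}}

```text
time: 7.78
tool_pos: [0.4491, 0.0023, 0.1855]
tool_rot: [3.141, 0.001, 2.882]
contact_force: [-0.8, 1.2, 0.1]
opening: 0.032
grip_force: 0.6
```

Run:
```python
from h import *
st();print(delta([.449,.0023,.185]))
im=read_camera("side"); im2=read_camera("top")
a=cv2.resize(im[207:287,210:310,::-1],(400,320),interpolation=cv2.INTER_CUBIC);b=cv2.resize(im2[256:336,261:361,::-1],(400,320),interpolation=cv2.INTER_CUBIC)
cv2.imwrite("pics/s3.png",np.hstack([a,b]))
```

```text
7.78 [0.4491 0.0023 0.1855] [3.141e+00 1.000e-03 2.882e+00] q [-0.17  0.25  1.79  0.    1.11 -1.48] F [-0.81  1.19  0.05] M [ 0.244 -0.044 -0.017] 0.032
[ 0.06814435 -0.00827056  0.54925882]
```

View pics/s3.png

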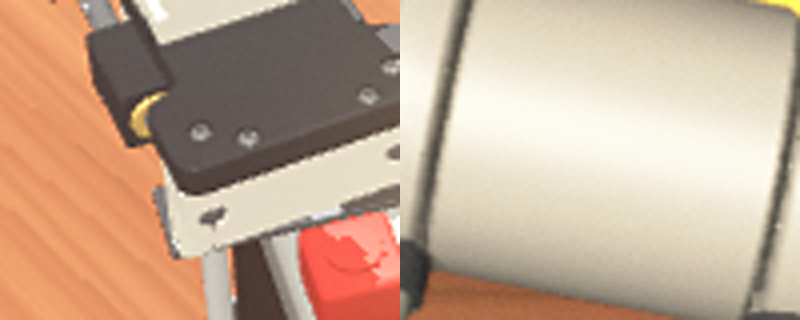

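Call:
{"method": "step_arm", "body": {
  "commands": [
    {"translation": [0, 0, 0], "roll": 0.11},
    {"translation": [0, 0, 0], "roll": 0.11},
    {"translation": [0, 0, 0], "roll": 0.11},
    {"translation": [0, 0, 0], "roll": 0.11},
    {"translation": [0, 0, 0], "roll": 0.11},
    {"translation": [0, 0, 0], "roll": 0.11},
    {"translation": [0, 0, 0], "roll": 0.11},
    {"translation": [0, 0, 0], "roll": 0.11},
    {"translation": [0, 0, 0], "roll": 0.11},
    {"translation": [0, 0, 0], "roll": 0.11},
    {"translation": [0, 0, 0], "roll": 0.11},
    {"translation": [0, 0, 0], "roll": 0.11},
    {"translation": [0, 0, 0], "roll": 0.11},
    {"translation": [0, 0, 0], "roll": 0.11},
    {"translation": [0, 0, 0], "roll": 0.11},
    {"translation": [0, 0, 0], "roll": 0.11},
    {"translation": [0, 0, 0], "roll": 0.11},
    {"translation": [0, 0, 0], "roll": 0.11},
    {"translation": [0, 0, 0], "roll": 0.11},
    {"translation": [0, 0, 0], "roll": 0.11}
  ]
}}

```text
time: 9.55
tool_pos: [0.4495, 0.0021, 0.1855]
tool_rot: [3.14, -0.001, 0.686]
contact_force: [1.0, -0.6, -0.6]
opening: 0.0324
grip_force: 0.5
```

Call:
{"method": "step_arm", "body": {
  "commands": [
    {"translation": [0, 0, 0], "roll": 0.11},
    {"translation": [0, 0, 0], "roll": 0.11},
    {"translation": [0, 0, 0], "roll": 0.11},
    {"translation": [0, 0, 0], "roll": 0.11},
    {"translation": [0, 0, 0], "roll": 0.11},
    {"translation": [0, 0, 0], "roll": 0.11},
    {"translation": [0, 0, 0], "roll": 0.11},
    {"translation": [0, 0, 0], "roll": 0.11},
    {"translation": [0, 0, 0], "roll": 0.11},
    {"translation": [0, 0, 0], "roll": 0.11},
    {"translation": [0, 0, 0], "roll": 0.11},
    {"translation": [0, 0, 0], "roll": 0.11},
    {"translation": [0, 0, 0], "roll": 0.11},
    {"translation": [0, 0, 0], "roll": 0.11},
    {"translation": [0, 0, 0], "roll": 0.11},
    {"translation": [0, 0, 0], "roll": 0.11},
    {"translation": [0, 0, 0], "roll": 0.11},
    {"translation": [0, 0, 0], "roll": 0.11},
    {"translation": [0, 0, 0], "roll": 0.11},
    {"translation": [0, 0, 0], "roll": 0.09},
    {"translation": [0, 0, 0], "roll": 0}
  ]
}}

```text
invalid input
```

Call:
{"method": "step_arm", "body": {
  "commands": [
    {"translation": [0, 0, 0], "roll": 0.11},
    {"translation": [0, 0, 0], "roll": 0.11},
    {"translation": [0, 0, 0], "roll": 0.11},
    {"translation": [0, 0, 0], "roll": 0.11},
    {"translation": [0, 0, 0], "roll": 0.11},
    {"translation": [0, 0, 0], "roll": 0.11},
    {"translation": [0, 0, 0], "roll": 0.11},
    {"translation": [0, 0, 0], "roll": 0.11},
    {"translation": [0, 0, 0], "roll": 0.11},
    {"translation": [0, 0, 0], "roll": 0.11},
    {"translation": [0, 0, 0], "roll": 0.11},
    {"translation": [0, 0, 0], "roll": 0.11},
    {"translation": [0, 0, 0], "roll": 0.11},
    {"translation": [0, 0, 0], "roll": 0.11},
    {"translation": [0, 0, 0], "roll": 0.11},
    {"translation": [0, 0, 0], "roll": 0.11},
    {"translation": [0, 0, 0], "roll": 0.11},
    {"translation": [0, 0, 0], "roll": 0.11},
    {"translation": [0, 0, 0], "roll": 0.11},
    {"translation": [0, 0, 0], "roll": 0.08}
  ]
}}

```text
time: 11.22
tool_pos: [0.4491, 0.0023, 0.1853]
tool_rot: [-3.141, 0.0, -1.484]
contact_force: [0.1, 0.9, 0.4]
opening: 0.0322
grip_force: 0.5
```

Run:
```python
from h import *
st();print(delta([.449,.0023,.185]))
im=read_camera("side")
cv2.imwrite("pics/s4.png",cv2.resize(im[187:307,180:340,::-1],(640,480),interpolation=cv2.INTER_CUBIC))
```

```text
11.22 [0.4491 0.0023 0.1853] [-3.141  0.    -1.484] q [-0.17  0.25  1.79  0.    1.11  2.89] F [0.15 0.93 0.37] M [0.388 0.022 0.007] 0.0322
[-0.05151216  0.07913154  0.32769277]
```

View pics/s4.png

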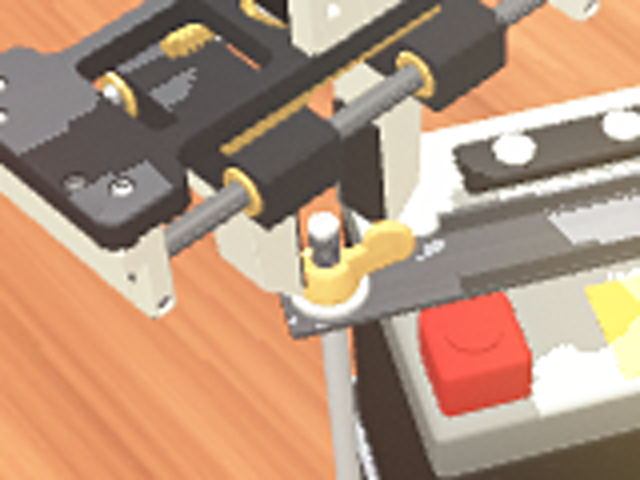

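The nut has turned: one wing now points right at (390,245) and the other is hidden by the left finger. I'll lift and roll back for the next stroke.

Call:
{"method": "step_arm", "body": {
  "commands": [
    {"translation": [0, 0, 0], "roll": -0.03},
    {"translation": [0, 0, -12], "roll": 0},
    {"translation": [0, 0, -12], "roll": 0},
    {"translation": [0, 0, 0], "roll": 0},
    {"translation": [0, 0, 0], "roll": -0.12},
    {"translation": [0, 0, 0], "roll": -0.12},
    {"translation": [0, 0, 0], "roll": -0.12},
    {"translation": [0, 0, 0], "roll": -0.12},
    {"translation": [0, 0, 0], "roll": -0.12},
    {"translation": [0, 0, 0], "roll": -0.12},
    {"translation": [0, 0, 0], "roll": -0.12},
    {"translation": [0, 0, 0], "roll": -0.12},
    {"translation": [0, 0, 0], "roll": -0.12},
    {"translation": [0, 0, 0], "roll": -0.12},
    {"translation": [0, 0, 0], "roll": -0.12},
    {"translation": [0, 0, 0], "roll": -0.12},
    {"translation": [0, 0, 0], "roll": -0.12},
    {"translation": [0, 0, 0], "roll": -0.12},
    {"translation": [0, 0, 0], "roll": -0.12}
  ]
}}

```text
time: 12.85
tool_pos: [0.4489, 0.002, 0.2087]
tool_rot: [3.141, 0.0, 0.357]
contact_force: [-0.3, 0.3, -0.4]
opening: 0.0322
grip_force: 0.0
```

Call:
{"method": "step_arm", "body": {
  "commands": [
    {"translation": [0, 0, 0], "roll": -0.12},
    {"translation": [0, 0, 0], "roll": -0.12},
    {"translation": [0, 0, 0], "roll": -0.12},
    {"translation": [0, 0, 0], "roll": -0.12},
    {"translation": [0, 0, 0], "roll": -0.12},
    {"translation": [0, 0, 0], "roll": -0.12},
    {"translation": [0, 0, 0], "roll": -0.12},
    {"translation": [0, 0, 0], "roll": -0.12},
    {"translation": [0, 0, 0], "roll": -0.12},
    {"translation": [0, 0, 0], "roll": -0.12},
    {"translation": [0, 0, 0], "roll": -0.12},
    {"translation": [0, 0, 0], "roll": -0.12},
    {"translation": [0, 0, 0], "roll": -0.12},
    {"translation": [0, 0, 0], "roll": -0.12},
    {"translation": [0, 0, 0], "roll": -0.12},
    {"translation": [0, 0, 0], "roll": -0.04},
    {"translation": [0, 0, 0], "roll": 0},
    {"translation": [0, 0, 0], "roll": 0}
  ]
}}

```text
time: 14.35
tool_pos: [0.4489, 0.002, 0.2088]
tool_rot: [-3.141, 0.0, 2.188]
contact_force: [0.2, -0.7, 0.0]
opening: 0.0321
grip_force: 0.0
```

Run:
```python
from h import *
st();print(delta([.449,.0023,.1845]))
```

```text
14.35 [0.4489 0.002  0.2088] [-3.141  0.     2.188] q [-0.17  0.22  1.75 -0.    1.17 -0.78] F [ 0.2  -0.75  0.05] M [ 0.041 -0.092  0.01 ] 0.0321
[ 0.13309862  0.24624964 24.25177645]
```

Call:
{"method": "step_arm", "body": {
  "commands": [
    {"translation": [0, 0, 8], "roll": 0},
    {"translation": [0, 0, 8], "roll": 0},
    {"translation": [0, 0, 6], "roll": 0},
    {"translation": [0, 0, 2], "roll": 0},
    {"translation": [0, 0, 0], "roll": 0},
    {"translation": [0, 0, 0], "roll": 0.1},
    {"translation": [0, 0, 0], "roll": 0.1},
    {"translation": [0, 0, 0], "roll": 0.1},
    {"translation": [0, 0, 0], "roll": 0.1},
    {"translation": [0, 0, 0], "roll": 0.1},
    {"translation": [0, 0, 0], "roll": 0.1},
    {"translation": [0, 0, 0], "roll": 0.1},
    {"translation": [0, 0, 0], "roll": 0.1},
    {"translation": [0, 0, 0], "roll": 0.1},
    {"translation": [0, 0, 0], "roll": 0.1},
    {"translation": [0, 0, 0], "roll": 0.1},
    {"translation": [0, 0, 0], "roll": 0.1},
    {"translation": [0, 0, 0], "roll": 0.1},
    {"translation": [0, 0, 0], "roll": 0.1},
    {"translation": [0, 0, 0], "roll": 0.1}
  ]
}}

```text
time: 16.02
tool_pos: [0.4494, 0.0022, 0.1852]
tool_rot: [3.141, -0.001, 0.683]
contact_force: [0.3, 1.3, 0.3]
opening: 0.0321
grip_force: 0.5
```

```bash
cat >> h.py <<'E'
def avg(n=8):
    M=[];F=[];E=[];G=[]
    for i in range(n):
        s=observe();M.append(s["torque"]);F.append(s["contact_force"]);E.append(s["joint_efforts"][5]);G.append(s["grip_force"]);read_camera("side")
    print("avg M",np.round(np.mean(M,0),3),"sd",np.round(np.std(M,0),3),"F",np.round(np.mean(F,0),2),"tau6",round(np.mean(E),3),round(np.std(E),3),"grip",round(np.mean(G),2))
E
python3 - <<'E'
from h import *
st();avg();st()
E
```

```text
16.02 [0.4494 0.0022 0.1852] [ 3.141e+00 -1.000e-03  6.830e-01] q [-0.17  0.25  1.79  0.    1.11  0.72] F [0.29 1.32 0.34] M [ 0.149 -0.262 -0.002] 0.0321
avg M [ 0.077 -0.169  0.011] sd [0.032 0.044 0.033] F [0.55 0.7  0.15] tau6 -0.007 0.763 grip 0.4
16.42 [0.449  0.0021 0.1851] [ 3.141 -0.     0.689] q [-0.17  0.25  1.79 -0.    1.11  0.72] F [0.87 0.7  1.09] M [ 0.094 -0.181  0.014] 0.0321
```

Call:
{"method": "step_arm", "body": {
  "commands": [
    {"translation": [0, 0, 0], "roll": 0.06},
    {"translation": [0, 0, 0], "roll": 0.06},
    {"translation": [0, 0, 0], "roll": 0.06},
    {"translation": [0, 0, 0], "roll": 0.06}
  ]
}}

```text
time: 16.75
tool_pos: [0.4491, 0.0021, 0.1851]
tool_rot: [3.141, -0.0, 0.446]
contact_force: [0.9, 0.3, 0.7]
opening: 0.0319
grip_force: 0.5
```

Run:
```python
from h import *
avg();st()
```

```text
avg M [ 0.028 -0.177  0.02 ] sd [0.021 0.035 0.022] F [1.1  0.4  0.24] tau6 -0.0 0.455 grip 0.41
17.15 [0.4489 0.0021 0.185 ] [3.141 0.    0.449] q [-0.17  0.25  1.79 -0.    1.11  0.96] F [ 1.12  0.67 -0.16] M [ 0.007 -0.122 -0.067] 0.0317
```

Call:
{"method": "step_arm", "body": {
  "commands": [
    {"translation": [0, 0, 0], "roll": 0.05},
    {"translation": [0, 0, 0], "roll": 0.05}
  ]
}}

```text
time: 17.32
tool_pos: [0.4492, 0.0021, 0.1851]
tool_rot: [3.141, -0.001, 0.346]
contact_force: [1.9, 0.8, -0.1]
opening: 0.032
grip_force: 1.0
```

Run:
```python
from h import *
avg();st()
```

```text
avg M [ 0.068 -0.354  0.034] sd [0.046 0.044 0.019] F [ 2.37  0.6  -0.07] tau6 0.009 0.409 grip 0.99
17.72 [0.4491 0.0021 0.1851] [ 3.141 -0.     0.349] q [-0.17  0.25  1.79 -0.    1.11  1.06] F [ 2.46  0.02 -0.69] M [ 0.094 -0.381  0.06 ] 0.032
```

Call:
{"method": "step_arm", "body": {
  "commands": [
    {"translation": [0, 0, 0], "roll": 0.05}
  ]
}}

```text
time: 17.8
tool_pos: [0.4491, 0.0021, 0.1851]
tool_rot: [3.141, -0.001, 0.299]
contact_force: [2.1, 0.2, 0.4]
opening: 0.032
grip_force: 1.6
```

Run:
```python
from h import *
avg();st()
```

```text
avg M [ 0.073 -0.522  0.077] sd [0.029 0.024 0.023] F [ 3.2   0.38 -0.19] tau6 -0.08 0.569 grip 1.59
18.2 [0.449  0.0021 0.185 ] [ 3.141 -0.     0.298] q [-0.17  0.25  1.79 -0.    1.11  1.11] F [ 1.9  -0.31  0.49] M [ 0.099 -0.553  0.074] 0.032
```

The resisting force climbs steadily (1.2, 2.4, then 3.2 N), so the nut is snug. I'll back off, lift clear and check.

Call:
{"method": "step_arm", "body": {
  "commands": [
    {"translation": [0, 0, 0], "roll": -0.1},
    {"translation": [0, 0, 0], "roll": -0.1},
    {"translation": [0, 0, 0], "roll": -0.1},
    {"translation": [0, 0, 0], "roll": 0},
    {"translation": [0, 0, -10], "roll": 0},
    {"translation": [0, 0, -20], "roll": 0},
    {"translation": [0, 0, -30], "roll": 0},
    {"translation": [-10, 25, -20], "roll": 0},
    {"translation": [-20, 30, 0], "roll": 0},
    {"translation": [-20, 30, 0], "roll": 0},
    {"translation": [-20, 30, 0], "roll": 0},
    {"translation": [-10, 30, 0], "roll": 0},
    {"translation": [0, 30, 0], "roll": 0},
    {"translation": [0, 30, 0], "roll": 0},
    {"translation": [0, 30, 0], "roll": 0},
    {"translation": [0, 0, 0], "roll": 0},
    {"translation": [0, 0, 0], "roll": 0}
  ]
}}

```text
time: 19.62
tool_pos: [0.5146, -0.2379, 0.2637]
tool_rot: [-3.139, 0.001, 0.594]
contact_force: [-0.4, 1.8, -0.4]
opening: 0.0321
grip_force: 0.0
```

Run:
```python
from h import *
st()
im=read_camera("side"); im2=read_camera("top")
a=cv2.resize(im[207:287,210:310,::-1],(400,320),interpolation=cv2.INTER_CUBIC);b=cv2.resize(im2[256:336,261:361,::-1],(400,320),interpolation=cv2.INTER_CUBIC)
c=np.hstack([cv2.resize(im2[...,::-1],(373,280)),cv2.resize(im[...,::-1],(373,280))]); c=cv2.copyMakeBorder(c,0,0,0,54,0)
cv2.imwrite("pics/s5.png",np.vstack([np.hstack([a,b]),c]))
```

```text
19.62 [ 0.5146 -0.2379  0.2637] [-3.139e+00  1.000e-03  5.940e-01] q [-0.57  0.4   1.34 -0.    1.41  0.41] F [-0.38  1.82 -0.42] M [ 0.011  0.025 -0.027] 0.0321
```

View pics/s5.png

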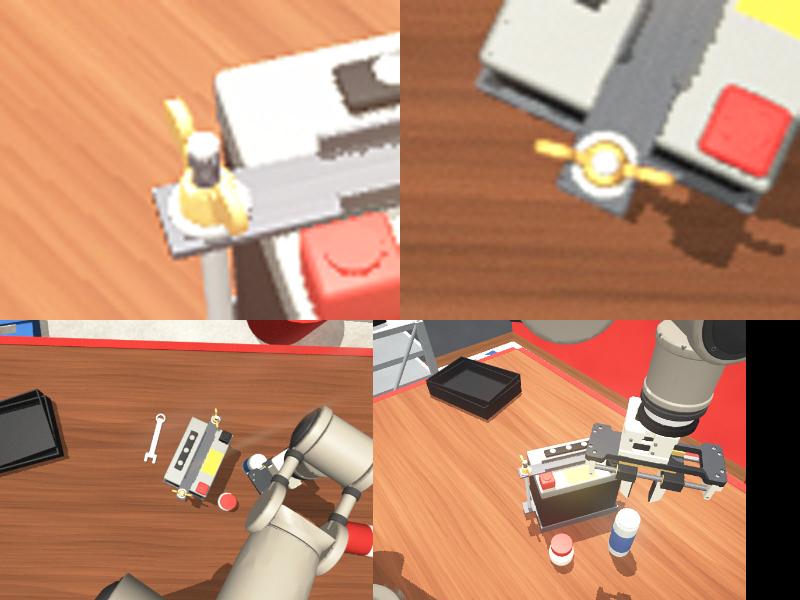

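The wings now run from (540,147) to (672,180) in the top crop, a world angle of about 1.33 rad, which matches the predicted snug angle of 1.337. Everything else is undisturbed and the hand is clear.

```bash
python3 -c "
from cell import *
print(hand_in())"
```

```text
the job is handed in; nothing more can be done
None
```

The loose wing nut is fully down and finger-tight: its wings rest within about 0.01 rad of the predicted snug angle. The peak push was about 3 N, the caps, tight nut and loose items look undisturbed, and I handed in with the hand clear at about 20 s.

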